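# Tip a standing chopping board onto its non-slip mat

## Task

Without gripping or lifting it, gently push the thick wooden chopping board, still standing upright on its edge, along the worktop until its foot is just on the nearer (left) edge of the thin grey mat, then push it over so that it falls flat, away from its starting place, and lands with the whole board on the mat. Let it lie there and leave the shaker, lemon, timer and cup where they are.

Things in the scene. Friction and masses are not known exactly. Their poses are not given: they have to be found in the camera images.
- board: thick striped wooden chopping board, a slab 140 mm long (its x), 34 mm thick (its y, -17 to +17), 130 mm high (its z), 0.28 to 0.46 kg, loose; stands on a long edge to the left of the mat, its broad -y face towards the mat within 0.12 rad. Origin at the centre of its underside as it stands. Tipped over, it turns about the foot edge on the mat's side and then covers the 130 mm beyond that edge
- board_center (a point): middle of the board slab, 65 mm above its origin along its z. Pushed slowly close above the worktop (contact below about 20 mm) the board slides upright; pushed near its top it tips. A hand held upright is wide and touches the board high up when the fingertips are low: lean it back about 30 degrees for the low push
- board_foot_a (a point): end of the board's foot at its x = -70 mm, mid-thickness, height 0 mm
- board_foot_b (a point): end of the board's foot at its x = +70 mm, mid-thickness, height 0 mm
- board_top_a (a point): upper corner of the board at its x = -70 mm, mid-thickness, 130 mm above the foot; as the board tips, its foot may slip 5 to 10 mm towards the mat
- board_top_b (a point): upper corner of the board at its x = +70 mm, mid-thickness, 130 mm above the foot; as the board tips, its foot may slip 5 to 10 mm towards the mat
- mat: flat grey non-slip mat with a dark hem, fixed, 166 mm long (its x) by 176 mm wide (its y), 1 mm thick; nothing catches on its edge. Origin at its centre, on the worktop. Its x axis points the way the board is to slide and fall (to the robot's right), from its left edge at x = -83 mm to the far edge at +83 mm; its y axis points away from the robot
- shaker: salt shaker with a grey cap, 35 mm across, 90 mm high, standing beyond the board's path, loose (a wall cabinet hangs over the back of the worktop, from about x = 0.6 m on and 0.45 m up: keep the wrist and forearm in front of it); bystander; origin at the centre of its underside
- lemon: lemon, 78x55x56 mm, lying beyond the mat, loose; bystander; origin at the centre of its underside
- timer: round white and red kitchen timer, 61 mm across, 52 mm high, to the right of the mat, loose; bystander; origin at the centre of its underside
- cup: small striped cup without handle, 82 mm across, 84 mm high, beyond and to the right of the mat, loose; bystander; origin at the centre of its underside

How it is judged:
By the outcome, as a careful person would: the job done as asked, in the order asked, and still so for the second after the job is handed in, with the robot touching nothing.
It also fails if it takes over 51 s, if anything falls off the work surface, if the arm or the gripper's body presses on something with over 40 N, if the wrist force passes 120 N, or if a joint passes its speed limit or range.

## Robot

A 6-joint arm with a two-finger parallel gripper is mounted at the origin on a cart in front of the work surface, level with it; the furniture and walls round the work are solid. World frame = base frame: x ahead of the robot, y to its left, z up, the work surface at z = 0. Lengths are in m, angles in rad, forces in N, time in s.
With the tool pointing down it reaches from about 0.375 to 0.975 m from the base axis. Payload 3.8 kg.
Tool frame: the origin (TCP) lies midway between the tips of the shut fingers; the grasp point (between the pads) lies 19 mm behind it; z points along the fingers, y is the line along which they close (so a half turn about z gives the same grasp; the last joint's range is limited). The gripper opens to 85 mm and grips with 20 to 120 N. Pads are 22 mm wide; open, the fingers measure 114 mm over their backs; the gripper's body (76 mm by 85 mm) begins 54 mm behind the grasp point. The pads swing forward as they close: fully open they stand 13 mm farther back than shut.
Start: joints at [-1.161, 0.264, 1.604, -0, 1.274, -0.037], TCP at [0.292, -0.609, 0.231] pointing down, gripper open.
Joint ranges: [-2.63, 2.63], [-0.94, 2.18], [0.31, 2.57], [-1.31, 4.45], [0, 2.66], [-2.55, 2.55]. Speed limits (rad/s): [2.57, 2.57, 3.14, 3.14, 3.14, 3.14].

## Interface

Orientations are given as a rotation vector (axis times angle).
In Python, from workcell import status, read_camera, workorder, masks_of gives the robot as it stands.
- The arm moves only by the tool drive_tool, never from a script. Its argument "rows" is a list of rows, each a list of 7 numbers: the turn, a rotation vector about the tool's x, y, z in degrees, then the shift along the tool's x, y, z in m, then the opening, from 0 (shut) to 1 (fully open). In form: [[ax, ay, az, tx, ty, tz, claw], ...]. A call has 1 to 8 rows; each row shifts and turns the commanded pose from where the row before left it, along the tool's axes as they then stand; what a row does not reach is not made up. A row lasts 1/12 s, in which the tool goes at most 41.7 mm and 7.16 degrees, less where a joint would pass 70% of its speed; a pose out of reach is approached as far as the arm can. A call is refused whole if a number of a shift passes 0.0417 or a number of a turn 7.16, either way. A call with a gripper value outside its range is refused whole. The fingers move at their own pace and stop on an object; "force" is the grip in N (left out, the last holds). Time passes only in rows, so rows that do not move let the fingers close. It gives the time, the measured TCP pose, the force, the opening and the grip force at its end, in the units of the state.
- status.read_state(): the state, without advancing time (a new reading comes with each control period).
- read_camera(name): name is "side" or "top"; returns a dict with "color" (384x512x3 uint8, red, green, blue), "intrinsics" (3x3 intrinsics, pixels), "D" ([k1, k2, p1, p2, k3] as OpenCV has them; the pictures are not rectified), "world_from_camera" (4x4, takes a point from camera to world coordinates). Camera axes: x right, y up, looking along -z (the intrinsics and any distortion apply to the point x, -y, -z); pixel columns grow to the right and rows downward; lengths in m; the calibration is good to about 2 mm. A picture is of the moment at which its call begins. There is no depth.
- workorder.finish_job(): hands the job in; it is judged then, once.
Trained networks look in a picture, given as the dict that the camera call returned (one of the last four; its "shot" number tells which), for a name from the list of things; names that differ only in an ending like _2 or _b are one class to them, and where a whole thing is asked for, a point or a joint stands for the part that bears it (a point fixed in the world has none). Each returns a list of dicts, best first, with "score" (0 to 1); they miss things now and then, are a little off and sometimes report something else, mostly with a low value. They report only what shows in the picture. A call takes as long as a camera call.
- masks_of(picture, name): "mask" (384x512 bool, what is visible of it) and "bbox" ([left, top, right, bottom] in pixels, round what is visible of it).
The state is a dict: "time": time; "q": joint angles; "joint_vel": joint speeds; "joint_torque": joint torques, N m; "tool_pos": TCP position; "tcp_rot": TCP orientation; "wrist_force": force on the tool from outside, world axes, zero at the start; "torque": the same for the moment, N m; "width": opening from 0.0 (shut) to 1.0 (fully open); "grip_force": force on a finger pad.
Only numpy, scipy, OpenCV 4.12 (cv2) and the standard library are available. Lean on these libraries where they do the work, as an engineer would, in place of code of your own. Each camera call takes 0.05 s, during which the arm holds its last target. There are 200 camera calls.

## Working session

There is one attempt and no reset: what is moved stays moved. The work goes in short steps, Python scripts to look and compute and a tool call to move; the robot and the scene stay as the last step left them, time stands still between calls to the robot, and variables do not carry over. Pictures are saved under pics/ and viewed, at most 10 in all, crops included, and the job is handed in when it is done.

Besides the shell and the picture viewer there is one more tool, called after "Call:" as name([rows], argument=value, ...), one row to a line, values as JSON. drive_tool: Moves the arm, as the interface text tells. Its arguments: {"type":"object","properties":{"rows":{"type":"array"},"force":{"type":"number"}},"required":["rows"]}

```bash
mkdir -p pics; ls; cat > h.py <<'E'
import numpy as np,cv2
from workcell import status, read_camera, workorder, masks_of
def ray(p,uv):
    K=np.array(p["intrinsics"],float);D=np.array(p["D"],float)
    n=cv2.undistortPoints(np.array(uv,float).reshape(-1,1,2),K,D).reshape(-1,2)
    T=np.array(p["world_from_camera"])
    d=np.c_[n[:,0],-n[:,1],-np.ones(len(n))]@T[:3,:3].T
    return T[:3,3],d
def plane(p,uv,z=0):
    o,d=ray(p,uv); return o+d*((z-o[2])/d[:,2])[:,None]
def proj(p,X):
    T=np.linalg.inv(np.array(p["world_from_camera"]));X=np.atleast_2d(X)@T[:3,:3].T+T[:3,3]
    X=X*[1,-1,-1]
    return cv2.projectPoints(X,np.zeros(3),np.zeros(3),np.array(p["intrinsics"],float),np.array(p["D"],float))[0].reshape(-1,2)
E
python3 - <<'E'
from h import *
ims=[]
for c in("top","side"):
    p=read_camera(c);ims.append(p["color"]);print(c,np.round(p["world_from_camera"],3).tolist())
    for n in("board","mat","shaker","lemon","timer","cup"):
        for m in masks_of(p,n)[:1]:
            mk=m["mask"].astype(np.uint8);cs=max(cv2.findContours(mk,0,2)[0],key=cv2.contourArea)
            q=cv2.approxPolyDP(cs,4,True).reshape(-1,2)
            print(n,round(m["score"],2),m["bbox"], q.tolist() if n in("board","mat") else "", np.round(plane(p,q if n=="mat" else [[(m["bbox"][0]+m["bbox"][2])/2,(m["bbox"][1]+m["bbox"][3])/2]],0)[:,:2],3).tolist())
for i,n in enumerate(("top","side")):cv2.imwrite(f"pics/{n}0.png",cv2.resize(ims[i][:,:,::-1],(800,600)))
print(status.read_state())
E
```

```text
pics
top [[0.001, 0.999, -0.036, 0.496], [-1.0, 0.001, -0.006, -0.067], [-0.005, 0.036, 0.999, 1.271], [0.0, 0.0, 0.0, 1.0]]
board 0.65 [140.7, 186.2, 164.9, 249.1] [[147, 187], [140, 190], [143, 246], [164, 243], [162, 191]] [[0.469, 0.161]]
mat 0.96 [195.6, 177.0, 271.9, 249.5] [[201, 180], [202, 248], [264, 247], [264, 180]] [[0.565, 0.037], [0.391, 0.034], [0.394, -0.124], [0.565, -0.124]]
shaker 0.59 [207.1, 137.6, 225.5, 151.7]  [[0.656, -0.002]]
lemon 0.66 [239.7, 133.9, 264.9, 159.2]  [[0.651, -0.094]]
timer 0.82 [275.7, 205.7, 297.2, 229.5]  [[0.469, -0.182]]
cup 0.71 [280.0, 131.5, 314.5, 160.4]  [[0.653, -0.21]]
side [[-0.954, 0.15, -0.261, 0.312], [-0.301, -0.438, 0.847, 0.685], [0.013, 0.886, 0.463, 0.505], [0.0, 0.0, 0.0, 1.0]]
board 0.8 [208.7, 227.5, 302.6, 310.4] [[218, 229], [212, 240], [215, 294], [290, 309], [297, 241]] [[0.494, 0.068]]
mat 0.62 [240.8, 214.4, 321.4, 268.5] [[247, 219], [243, 231], [295, 239], [296, 266], [309, 267], [320, 227]] [[0.571, -0.11], [0.563, -0.056], [0.442, -0.062], [0.419, 0.033], [0.393, 0.028], [0.396, -0.13]]
shaker 0.91 [191.6, 1
[... 183 characters left out ...]
9, 205.0]  [[0.673, -0.271]]
{'time': 0.7, 'q': array([-1.16089742e+00,  2.63840202e-01,  1.60396226e+00,  1.22096003e-05,
        1.27370127e+00, -3.68815200e-02]), 'joint_vel': array([-0.00106317, -0.00104369,  0.00053957,  0.00087629,  0.0002006 ,
        0.00135381]), 'joint_torque': array([-5.38579516e-04, -5.14847839e+01, -3.67612517e+01, -8.20911373e-05,
        3.89896586e-04, -1.71363587e-05]), 'tool_pos': array([ 0.29166265, -0.60875149,  0.23134048]), 'tcp_rot': array([3.06344849e+00, 6.95954224e-01, 4.39214949e-05]), 'wrist_force': array([-0.79659917, -0.39275965, -0.25250667]), 'torque': array([0.02141385, 0.01241805, 0.07467869]), 'grip_force': 0.0, 'width': 1.0003744230585112}
```

View pics/top0.png

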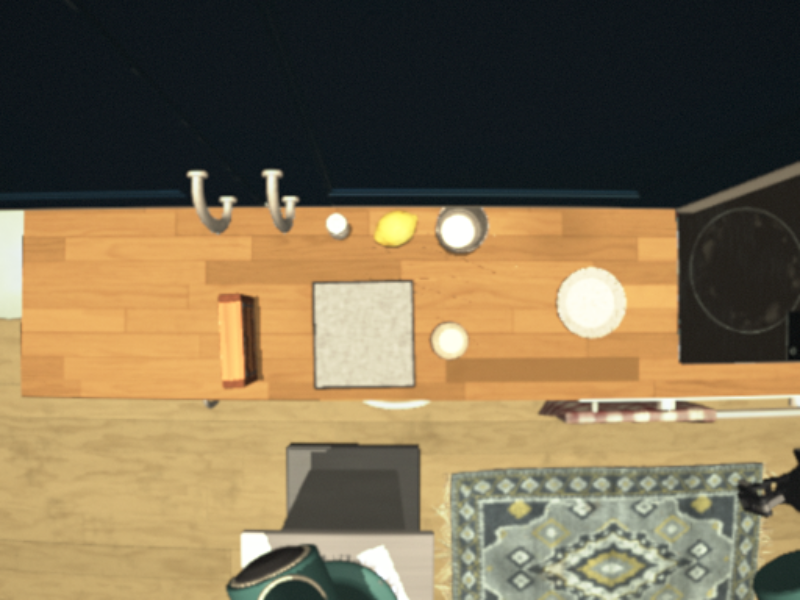

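View pics/side0.png

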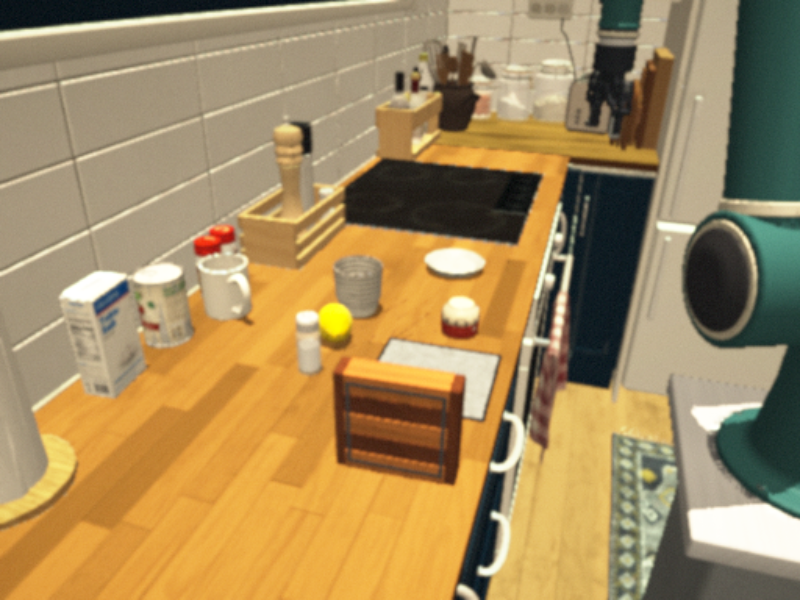

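The top view shows the board at about (237,340) and the mat at columns 313–413, rows 281–387. The side view shows the board's rear face at about (400,415) with the mat behind it. The next step is to fit both poses.

```bash
cat > fit.py <<'E'
from h import *
from scipy.optimize import minimize
def corners(x,y,a,tilt=0):
    # yaw a: board x axis dir angle; -y face toward mat (world -y)
    B=np.array([[i,j,k] for i in(-.07,.07) for j in(-.017,.017) for k in(0,.13)])
    c,s=np.cos(a),np.sin(a)
    return B@np.array([[c,s,0],[-s,c,0],[0,0,1]])+[x,y,0]
def sil(p,X,S=4):
    h=cv2.convexHull((proj(p,X)*S).astype(np.float32)).astype(np.int32)
    m=np.zeros((384*S,512*S),np.uint8);cv2.fillConvexPoly(m,h,1);return m
def iou_fit(views,model,x0,S=4):
    big=[(p,cv2.resize(m.astype(np.float32),None,fx=S,fy=S,interpolation=cv2.INTER_LINEAR)>.5) for p,m in views]
    def f(v):
        t=0
        for p,m in big:
            s=sil(p,model(*v),S)>0;t+=1-(s&m).sum()/(s|m).sum()
        return t
    best=None
    for d in((.02,.02,.1),(.005,.005,.03)):
        v0=x0 if best is None else best.x
        best=minimize(f,v0,method="Nelder-Mead",options=dict(initial_simplex=[v0]+[np.array(v0)+np.eye(3)[i]*d[i] for i in range(3)],xatol=1e-4,fatol=1e-4))
    return best
def matm(x,y,a):
    B=np.array([[i,j,.001] for i in(-.083,.083) for j in(-.088,.088)])
    a=a-np.pi/2;c,s=np.cos(a),np.sin(a)
    return B@np.array([[c,s,0],[-s,c,0],[0,0,1]])+[x,y,0]
E
python3 - <<'E'
from fit import *
vs=[];P={}
for c in("top","side"):
    p=read_camera(c);P[c]=p;m=[r for r in masks_of(p,"board")if r["score"]>.3][0]["mask"];vs.append((p,m))
for v in (vs,vs[:1],vs[1:]):
    r=iou_fit(v,corners,[.47,.145,0.]);print("board",np.round(r.x,4),r.fun)
    rb=r if v is vs else rb
p=P["top"];m=masks_of(p,"mat")[0]["mask"]
g=cv2.cvtColor(p["color"],cv2.COLOR_RGB2HSV)[:,:,1]<75
roi=np.zeros_like(g);roi[170:258,192:275]=1
cs=max(cv2.findContours((g&roi).astype(np.uint8),0,2)[0],key=cv2.contourArea);m2=np.zeros(g.shape,np.uint8);cv2.drawContours(m2,[cs],-1,1,-1)
for mm in(m,m2):
    r=iou_fit([(p,mm)],matm,[.48,-.045,0.]);print("mat",np.round(r.x,4),r.fun)
out=[]
for c in("top","side"):
    im=cv2.resize(P[c]["color"][:,:,::-1],None,fx=4,fy=4)
    X=corners(*rb.x);u=(proj(P[c],X)*4+1.5).astype(int)
    for i in range(8):
        for j in range(i):
            if bin(i^j).count("1")==1:cv2.line(im,u[i].tolist(),u[j].tolist(),(0,255,0),1)
    u=(proj(P[c],matm(*r.x))*4+1.5).astype(int)[[0,1,3,2]];cv2.polylines(im,[u.reshape(-1,1,2)],True,(255,0,0),1)
    out.append(im[660:1060,500:1140] if c=="top" else im[820:1280,780:1360])
cv2.imwrite("pics/ov_top.png",out[0]);cv2.imwrite("pics/ov_side.png",out[1])
E
```

```text
board [0.4705 0.1487 0.0569] 0.08944527010689285
board [0.47   0.1485 0.0518] 0.050172632315021226
board [0.4708 0.1502 0.0451] 0.030833630583940064
mat [ 0.4776 -0.0446  0.0258] 0.028605726601825254
mat [ 0.4777 -0.045   0.0068] 0.051588183029764534
```

View pics/ov_top.png

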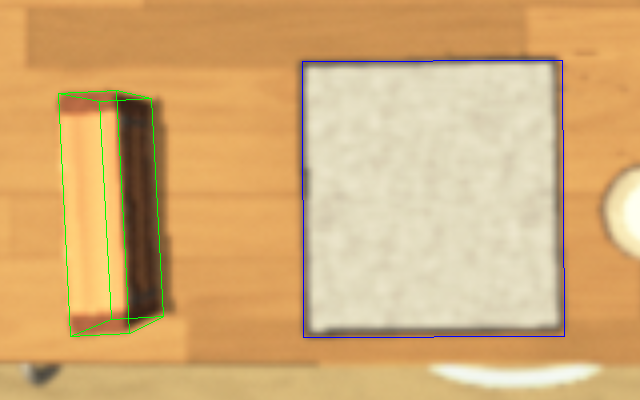

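View pics/ov_side.png

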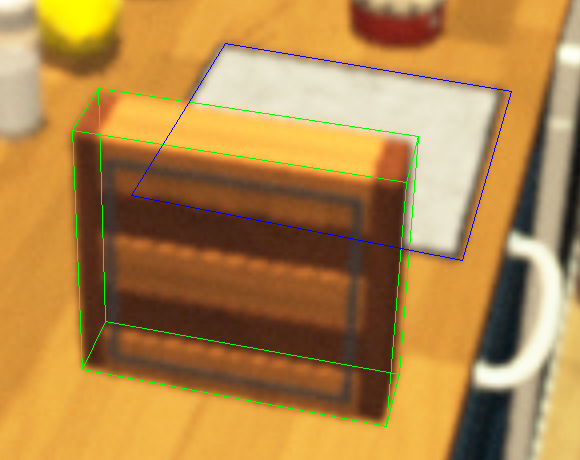

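The overlays match. The board is at (0.470, 0.149) with yaw 0.05. The mat centre is at about (0.478, -0.045), so its left edge is at y≈0.038. I'll now swing the arm over to the left of the board.

Call:
drive_tool([
  [0,0,0,0.0225,-0.03,-0.001,1],
  [0,0,0,0.0225,-0.03,-0.001,1],
  [0,0,0,0.0225,-0.03,-0.001,1],
  [0,0,0,0.0225,-0.03,-0.001,1],
  [0,0,0,0.0225,-0.03,-0.001,1],
  [0,0,0,0.0225,-0.03,-0.001,1],
  [0,0,0,0.0225,-0.03,-0.001,1],
  [0,0,0,0.0225,-0.03,-0.001,1],
])

```text
time: 1.62
tool_pos: [0.3503, -0.3129, 0.2395]
tcp_rot: [3.063, 0.695, 0.001]
wrist_force: [1.3, 1.6, 1.0]
width: 0.998
grip_force: 0.0
```

Call:
drive_tool([
  [0,0,0,0.0225,-0.03,-0.001,1],
  [0,0,0,0.0225,-0.03,-0.001,1],
  [0,0,0,0.0225,-0.03,-0.001,1],
  [0,0,0,0.0225,-0.03,-0.001,1],
  [0,0,0,0.0225,-0.03,-0.001,1],
  [0,0,0,0.0225,-0.03,-0.001,1],
  [0,0,0,0.0225,-0.03,-0.001,1],
  [0,0,0,0.0225,-0.03,-0.001,1],
])

```text
time: 2.28
tool_pos: [0.4089, -0.0185, 0.2478]
tcp_rot: [3.063, 0.696, 0.002]
wrist_force: [1.5, 0.2, -0.4]
width: 1.001
grip_force: 0.0
```

Call:
drive_tool([
  [0,0,0,0.0225,-0.03,-0.001,1],
  [0,0,0,0.0225,-0.03,-0.001,1],
  [0,0,0,0.0225,-0.03,-0.001,1],
  [0,0,0,0.0225,-0.03,-0.001,1],
  [0,0,0,0.0225,-0.03,-0.001,1],
  [0,0,0,0.0225,-0.03,-0.001,1],
  [0,0,0,0.0225,-0.03,-0.001,1],
  [0,0,0,0.0225,-0.03,-0.001,1],
])

```text
time: 2.95
tool_pos: [0.4675, 0.276, 0.2556]
tcp_rot: [-3.063, -0.697, -0.001]
wrist_force: [0.7, -0.3, 0.3]
width: 1.003
grip_force: 0.0
```

Call:
drive_tool([
  [0,0,-6.45,0,0,0,1],
  [0,0,-6.45,0,0,0,1],
  [0,0,-6.45,0,0,0,1],
  [0,0,-6.45,0,0,0,1],
  [0,0,-6.45,0,0,0,1],
  [0,0,-6.45,0,0,0,1],
  [0,0,-6.45,0,0,0,1],
  [0,0,-6.45,0,0,0,1],
])

```text
time: 3.62
tool_pos: [0.4675, 0.2739, 0.2554]
tcp_rot: [2.45, 1.967, 0.0]
wrist_force: [0.6, -0.1, -0.0]
width: 1.003
grip_force: 0.0
```

Call:
drive_tool([
  [0,0,-6.45,0,0,0,1],
  [0,0,-6.45,0,0,0,1],
  [0,-6,0,0,0,0,1],
  [0,-6,0,0,0,0,1],
  [0,-6,0,0,0,0,1],
  [0,-6,0,0,0,0,1],
  [0,-6,0,0,0,0,1],
  [0,0,0,0,0,0,1],
])

```text
time: 4.28
tool_pos: [0.4666, 0.2761, 0.2523]
tcp_rot: [1.919, 1.931, -0.523]
wrist_force: [-0.3, 0.2, -1.3]
width: 0.996
grip_force: 0.0
```

```bash
python3 - <<'E'
from h import *
from scipy.spatial.transform import Rotation as R
s=status.read_state();print(s["q"].round(3),s["tool_pos"].round(4));print(R.from_rotvec(s["tcp_rot"]).as_matrix().round(3))
E
```

```text
[ 0.73   0.233  1.691 -0.385  1.588  0.79 ] [0.4666 0.2761 0.2523]
[[-0.006  1.    -0.001]
 [ 0.863  0.005 -0.504]
 [-0.504 -0.004 -0.863]]
```

Call:
drive_tool([
  [0,0,0,0.0082,0.0005,0.0239,1],
  [0,0,0,0.0082,0.0005,0.0239,1],
  [0,0,0,0.0082,0.0005,0.0239,1],
  [0,0,0,0.0082,0.0005,0.0239,1],
  [0,0,0,0.0082,0.0005,0.0239,1],
  [0,0,0,0.0082,0.0005,0.0239,1],
  [0,0,0,0.0082,0.0005,0.0239,1],
  [0,0,0,0.0082,0.0005,0.0239,1],
])

```text
time: 4.95
tool_pos: [0.4719, 0.2348, 0.0564]
tcp_rot: [1.928, 1.929, -0.513]
wrist_force: [0.5, 0.6, -0.1]
width: 0.997
grip_force: 0.0
```

Call:
drive_tool([
  [0,0,0,0.0082,0.0005,0.0239,1],
  [0,0,0,0.0041,0,0.012,1],
  [0,0,0,0.0041,0,0.012,1],
  [0,0,0,0,0,0,1],
  [0,0,0,0,0,0,1],
])

```text
time: 5.37
tool_pos: [0.4723, 0.2253, 0.0075]
tcp_rot: [1.926, 1.928, -0.516]
wrist_force: [0.5, 0.4, -0.4]
width: 0.997
grip_force: 0.0
```

```bash
python3 - <<'E'
from h import *
s=status.read_state();print(s["q"].round(3),s["tool_pos"].round(4))
p=read_camera("side");im=cv2.resize(p["color"][:,:,::-1],None,fx=3,fy=3,interpolation=cv2.INTER_CUBIC);cv2.imwrite("pics/s1.png",im[450:1050,400:1200])
E
```

```text
[ 0.661  0.448  1.917 -0.446  1.156  0.921] [0.4723 0.2253 0.0075]
```

View pics/s1.png

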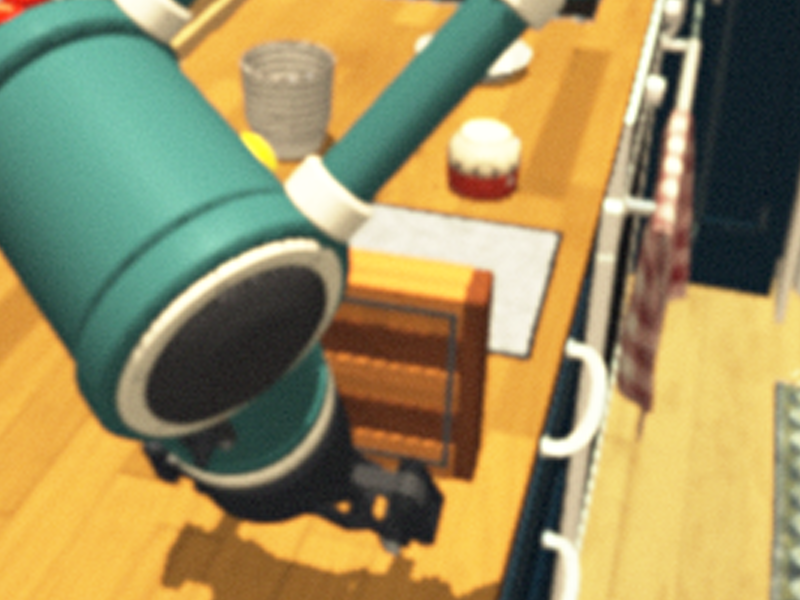

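The side view shows the hand leaned back behind the board with a fingertip near (400,520), clear of the rear face. I'll lower it a little, approach, and push slowly.

Call:
drive_tool([
  [0,0,0,-0.0039,0,0.0032,1],
  [0,0,0,-0.0039,0,0.0032,1],
  [0,0,0,-0.0039,0,0.0032,1],
  [0,0,0,-0.0039,0,0.0032,1],
  [0,0,0,-0.0039,0,0.0032,1],
  [0,0,0,-0.0039,0,0.0032,1],
  [0,0,0,-0.0039,0,0.0032,1],
  [0,0,0,-0.0039,0,0.0032,1],
])

```text
time: 6.08
tool_pos: [0.4721, 0.1849, 0.0005]
tcp_rot: [1.925, 1.928, -0.516]
wrist_force: [0.1, 0.6, 0.6]
width: 1.002
grip_force: 0.0
```

Call:
drive_tool([
  [0,0,0,-0.0026,0.0002,0.0015,1],
  [0,0,0,-0.0026,0.0002,0.0015,1],
  [0,0,0,-0.0026,0.0002,0.0015,1],
  [0,0,0,-0.0026,0.0002,0.0015,1],
  [0,0,0,-0.0026,0.0002,0.0015,1],
  [0,0,0,-0.0026,0.0002,0.0015,1],
  [0,0,0,-0.0026,0.0002,0.0015,1],
  [0,0,0,-0.0026,0.0002,0.0015,1],
])

```text
time: 6.75
tool_pos: [0.4742, 0.162, 0.0007]
tcp_rot: [1.926, 1.929, -0.514]
wrist_force: [-1.1, 3.2, 1.2]
width: 1.001
grip_force: 1.4
```

```bash
cat > look.py <<'E'
from fit import *
import sys
p=read_camera("top");ms=[(round(r["score"],2),r["bbox"]) for r in masks_of(p,"board")];print(ms[:2])
s=status.read_state();print(s["time"],s["tool_pos"].round(4),s["tcp_rot"].round(3),s["wrist_force"].round(1))
x0=[float(v) for v in sys.argv[2:4]]+[.02]
r=masks_of(p,"board")
if r:
    f=iou_fit([(p,r[0]["mask"])],corners,x0);print("fit",f.x.round(4),round(f.fun,3))
    im=cv2.resize(p["color"][:,:,::-1],None,fx=4,fy=4);u=(proj(p,corners(*f.x))*4+1.5).astype(int)
    for i in range(8):
        for j in range(i):
            if bin(i^j).count("1")==1:cv2.line(im,u[i].tolist(),u[j].tolist(),(0,255,0),1)
    cv2.imwrite(f"pics/{sys.argv[1]}.png",im[560:1100,400:1140])
E
python3 look.py t1 .47 .14
```

```text
[(0.78, [142.2, 186.9, 168.7, 250.7])]
6.85 [0.474  0.1614 0.0007] [ 1.925  1.928 -0.515] [ 1.   0.8 -0.5]
fit [ 0.4701  0.1427 -0.0009] 0.076
```

Contact made: the board has squared up (yaw ≈ 0) and is sliding under about 3 N. I'll keep going.

Call:
drive_tool([
  [0,0,0,-0.0026,0.0003,0.0015,1],
  [0,0,0,-0.0026,0.0003,0.0015,1],
  [0,0,0,-0.0026,0.0003,0.0015,1],
  [0,0,0,-0.0026,0.0003,0.0015,1],
  [0,0,0,-0.0026,0.0003,0.0015,1],
  [0,0,0,-0.0026,0.0003,0.0015,1],
  [0,0,0,-0.0026,0.0003,0.0015,1],
  [0,0,0,-0.0026,0.0003,0.0015,1],
])

```text
time: 7.57
tool_pos: [0.4763, 0.1372, 0.0007]
tcp_rot: [1.925, 1.928, -0.516]
wrist_force: [0.2, 2.8, -0.4]
width: 0.998
grip_force: 1.6
```

Call:
drive_tool([
  [0,0,0,-0.0026,0.0003,0.0015,1],
  [0,0,0,-0.0026,0.0003,0.0015,1],
  [0,0,0,-0.0026,0.0003,0.0015,1],
  [0,0,0,-0.0026,0.0003,0.0015,1],
  [0,0,0,-0.0026,0.0003,0.0015,1],
  [0,0,0,-0.0026,0.0003,0.0015,1],
  [0,0,0,-0.0026,0.0003,0.0015,1],
  [0,0,0,-0.0026,0.0003,0.0015,1],
])

```text
time: 8.23
tool_pos: [0.4787, 0.1132, 0.0007]
tcp_rot: [1.925, 1.928, -0.516]
wrist_force: [-0.7, 3.1, 0.2]
width: 1.002
grip_force: 1.7
```

Call:
drive_tool([
  [0,0,0,-0.0026,0.0003,0.0015,1],
  [0,0,0,-0.0026,0.0003,0.0015,1],
  [0,0,0,-0.0026,0.0003,0.0015,1],
  [0,0,0,-0.0026,0.0003,0.0015,1],
  [0,0,0,-0.0026,0.0003,0.0015,1],
  [0,0,0,-0.0026,0.0003,0.0015,1],
  [0,0,0,-0.0026,0.0003,0.0015,1],
  [0,0,0,-0.0026,0.0003,0.0015,1],
])

```text
time: 8.9
tool_pos: [0.4812, 0.0892, 0.0007]
tcp_rot: [1.925, 1.928, -0.516]
wrist_force: [0.4, 4.2, 0.7]
width: 0.999
grip_force: 1.7
```

```bash
python3 look.py t2 .475 .07
```

```text
[(0.84, [176.1, 185.1, 195.2, 247.8])]
9.0 [0.4811 0.0888 0.0007] [ 1.925  1.928 -0.517] [ 0.2  0.9 -0.4]
fit [0.4766 0.0688 0.0044] 0.02
```

View pics/t2.png

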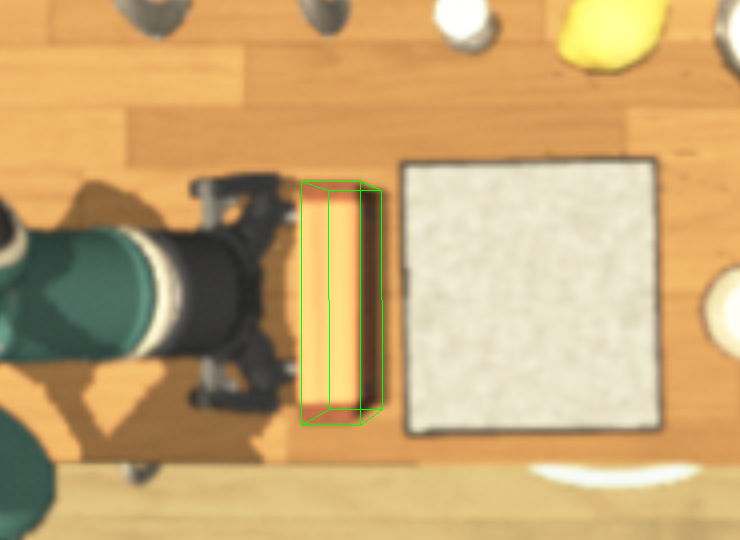

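In the top view the board's foot edge is at column 382 and the mat's left edge at about 404, so there are 14 mm to go. Lateral centring is good, with board centre at row 300 and mat centre at row 297. I'll push on slowly for about 25 mm.

Call:
drive_tool([
  [0,0,0,-0.0007,0,0.0027,1],
  [0,0,0,-0.0017,0,0.001,1],
  [0,0,0,-0.0017,0,0.001,1],
  [0,0,0,-0.0017,0,0.001,1],
  [0,0,0,-0.0017,0,0.001,1],
  [0,0,0,-0.0017,0,0.001,1],
  [0,0,0,-0.0017,0,0.001,1],
  [0,0,0,-0.0017,0,0.001,1],
])

```text
time: 9.72
tool_pos: [0.4815, 0.0738, -0.0013]
tcp_rot: [1.925, 1.928, -0.515]
wrist_force: [0.0, 4.6, 3.2]
width: 0.998
grip_force: 2.6
```

Call:
drive_tool([
  [0,0,0,-0.0017,0,0.001,1],
  [0,0,0,-0.0017,0,0.001,1],
])

```text
time: 9.88
tool_pos: [0.4814, 0.0698, -0.0013]
tcp_rot: [1.925, 1.928, -0.515]
wrist_force: [-0.4, 5.3, 3.2]
width: 1.003
grip_force: 2.7
```

```bash
python3 look.py t3 .476 .05
```

```text
[(0.63, [182.3, 185.6, 205.2, 248.6])]
9.9833 [ 0.4814  0.0695 -0.0013] [ 1.925  1.928 -0.516] [0.8 3.  1.4]
fit [0.4755 0.0487 0.0025] 0.068
```

Call:
drive_tool([
  [0,0,0,-0.0017,0,0.001,1],
  [0,0,0,-0.0017,0,0.001,1],
  [0,0,0,-0.0017,0,0.001,1],
  [0,0,0,0.0009,0,-0.0005,1],
])

```text
time: 10.37
tool_pos: [0.4808, 0.0642, -0.0016]
tcp_rot: [1.925, 1.928, -0.518]
wrist_force: [0.5, -0.1, -0.6]
width: 1.002
grip_force: 0.0
```

```bash
python3 look.py t4 .476 .045
```

```text
[(0.75, [207.0, 139.6, 222.7, 152.7]), (0.61, [185.7, 183.1, 205.2, 245.7])]
10.4667 [ 0.4801  0.064  -0.002 ] [ 1.925  1.928 -0.52 ] [0.4 0.1 0.5]
fit [0.476 0.045 0.02 ] 1.0
```

View pics/t4.png

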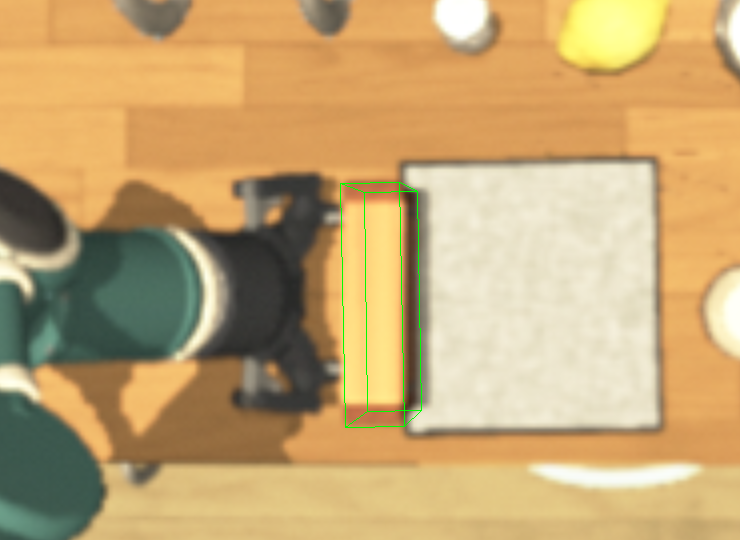

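The top view shows the foot edge at columns 418–421, about 10 mm past the mat's left edge (402–407), with the board square and upright. I'll back off, rise, and then push near the top.

Call:
drive_tool([
  [0,0,0,0.0108,0,-0.0063,1],
  [0,0,0,0.0108,0,-0.0063,1],
  [0,0,0,0.0108,0,-0.0063,1],
  [0,0,0,0.0108,0,-0.0063,1],
  [0,0,0,-0.0126,0,-0.0216,1],
  [0,0,0,-0.0126,0,-0.0216,1],
  [0,0,0,-0.0126,0,-0.0216,1],
  [0,0,0,-0.0126,0,-0.0216,1],
])

```text
time: 11.18
tool_pos: [0.4809, 0.116, 0.0996]
tcp_rot: [1.923, 1.93, -0.516]
wrist_force: [-0.2, 0.2, 0.0]
width: 0.998
grip_force: 0.0
```

Call:
drive_tool([
  [0,0,0,-0.0052,0,0.003,1],
  [0,0,0,-0.0052,0,0.003,1],
  [0,0,0,-0.0052,0,0.003,1],
  [0,0,0,-0.0052,0,0.003,1],
  [0,0,0,-0.0052,0,0.003,1],
  [0,0,0,-0.0052,0,0.003,1],
])

```text
time: 11.68
tool_pos: [0.4803, 0.0775, 0.0976]
tcp_rot: [1.925, 1.929, -0.519]
wrist_force: [0.6, 0.3, -0.3]
width: 0.997
grip_force: 0.0
```

```bash
python3 look.py t5 .476 .044
```

```text
[(0.86, [183.2, 184.4, 205.3, 247.5]), (0.73, [208.6, 135.5, 225.5, 155.2])]
11.7833 [0.4803 0.0771 0.0979] [ 1.926  1.928 -0.519] [0.3 1.4 0.7]
fit [0.4765 0.0436 0.0032] 0.02
```

The board is upright with its foot edge about 11 mm onto the mat. I'll tip it gently now.

Call:
drive_tool([
  [0,0,0,-0.0022,0,0.0013,1],
  [0,0,0,-0.0022,0,0.0013,1],
  [0,0,0,-0.0022,0,0.0013,1],
  [0,0,0,-0.0022,0,0.0013,1],
  [0,0,0,-0.0022,0,0.0013,1],
  [0,0,0,-0.0022,0,0.0013,1],
  [0,0,0,-0.0022,0,0.0013,1],
  [0,0,0,-0.0022,0,0.0013,1],
])

```text
time: 12.5
tool_pos: [0.4814, 0.0579, 0.0987]
tcp_rot: [1.925, 1.928, -0.515]
wrist_force: [-0.2, 0.4, 0.8]
width: 1.0
grip_force: 0.3
```

Call:
drive_tool([
  [0,0,0,-0.0022,0,0.0013,1],
  [0,0,0,-0.0022,0,0.0013,1],
  [0,0,0,-0.0022,0,0.0013,1],
  [0,0,0,-0.0022,0,0.0013,1],
  [0,0,0,-0.0022,0,0.0013,1],
  [0,0,0,-0.0022,0,0.0013,1],
  [0,0,0,-0.0022,0,0.0013,1],
  [0,0,0,-0.0022,0,0.0013,1],
])

```text
time: 13.17
tool_pos: [0.4812, 0.0373, 0.0983]
tcp_rot: [1.925, 1.928, -0.516]
wrist_force: [0.4, -0.1, 0.0]
width: 0.998
grip_force: 0.0
```

Call:
drive_tool([
  [0,0,0,-0.0022,0,0.0013,1],
  [0,0,0,-0.0022,0,0.0013,1],
  [0,0,0,-0.0022,0,0.0013,1],
])

```text
time: 13.42
tool_pos: [0.4812, 0.0296, 0.0982]
tcp_rot: [1.925, 1.928, -0.516]
wrist_force: [0.6, -0.4, -0.7]
width: 1.0
grip_force: 0.0
```

```bash
python3 - <<'E'
from h import *
s=status.read_state();print(s["time"],s["tool_pos"].round(4),s["wrist_force"].round(1))
p=read_camera("top");im=cv2.resize(p["color"][:,:,::-1],None,fx=4,fy=4);cv2.imwrite("pics/t6.png",im[560:1100,400:1140])
E
```

```text
13.4167 [0.4812 0.0296 0.0982] [ 0.6 -0.4 -0.7]
```

View pics/t6.png

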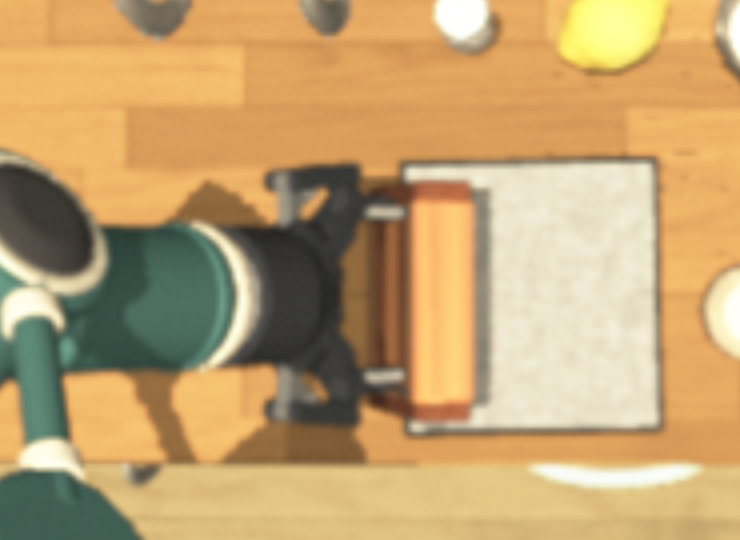

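The top view shows the board tilting: its top is at columns 410–475, leaning over the mat and close to balance. I'll push on a little further.

Call:
drive_tool([
  [0,0,0,-0.0022,0,0.0013,1],
  [0,0,0,-0.0022,0,0.0013,1],
  [0,0,0,-0.0022,0,0.0013,1],
  [0,0,0,-0.0022,0,0.0013,1],
  [0,0,0,0,0,0,1],
  [0,0,0,0,0,0,1],
  [0,0,0,0,0,0,1],
  [0,0,0,0,0,0,1],
])

```text
time: 14.13
tool_pos: [0.4813, 0.0198, 0.0982]
tcp_rot: [1.925, 1.928, -0.516]
wrist_force: [-0.1, 0.3, 0.2]
width: 1.0
grip_force: 0.0
```

Call:
drive_tool([
  [0,0,0,0,0,0,1],
  [0,0,0,0,0,0,1],
  [0,0,0,0,0,0,1],
  [0,0,0,0,0,0,1],
])

```text
time: 14.47
tool_pos: [0.4813, 0.0198, 0.0982]
tcp_rot: [1.925, 1.928, -0.516]
wrist_force: [0.2, 0.0, -0.5]
width: 1.0
grip_force: 0.0
```

```bash
python3 - <<'E'
from h import *
s=status.read_state();print(s["time"],s["tool_pos"].round(4),s["wrist_force"].round(1))
p=read_camera("top");im=cv2.resize(p["color"][:,:,::-1],None,fx=4,fy=4);cv2.imwrite("pics/t7.png",im[560:1100,400:1140])
E
```

```text
14.4667 [0.4813 0.0198 0.0982] [ 0.2  0.  -0.5]
```

View pics/t7.png

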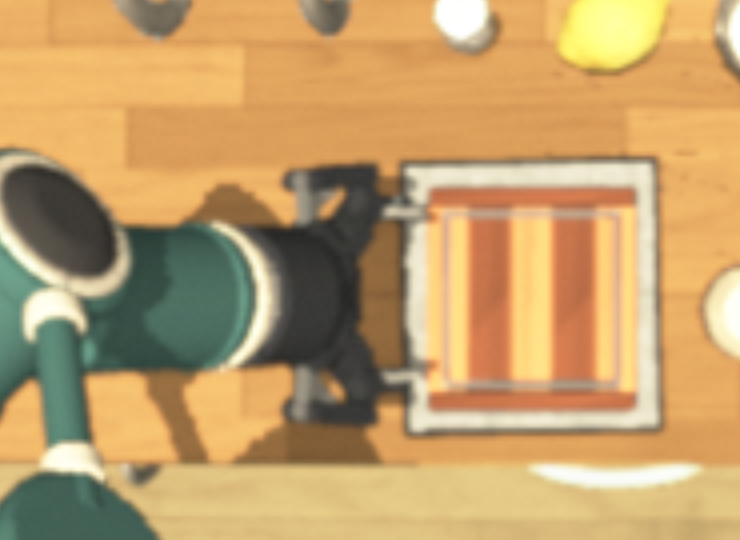

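The board lies flat at columns 427–636, rows 187–411, fully inside the mat (columns 404–660, rows 160–432). The bystanders haven't moved. I'll back the arm off and up, then hand in.

Call:
drive_tool([
  [0,0,0,0.0086,0,-0.015,1],
  [0,0,0,0,0,-0.02,1],
  [0,0,0,0,0,-0.02,1],
  [0,0,0,0,0,-0.02,1],
  [0,0,0,0,0,-0.01,1],
  [0,0,0,0,0,0,1],
  [0,0,0,0,0,0,1],
  [0,0,0,0,0,0,1],
])

```text
time: 15.18
tool_pos: [0.4804, 0.0691, 0.1664]
tcp_rot: [1.925, 1.929, -0.518]
wrist_force: [0.0, 0.4, -0.3]
width: 1.002
grip_force: 0.0
```

```bash
python3 -c "
from h import *
s=status.read_state();print(s['time'],s['tool_pos'],s['wrist_force']);print(workorder.finish_job())"
```

```text
15.1833 [0.48041962 0.06908759 0.16639935] [ 0.00294416  0.42344867 -0.26328507]
the job is handed in; nothing more can be done
None
```

The board was slid upright onto the mat's left edge and tipped over; it lies flat, fully on the mat, with the shaker, lemon, timer and cup left untouched, and the job was handed in at about 15 s.

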